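Rock a plug-in relay out of its socket on a heating controller

ROBOT

A 7-joint arm with a two-finger parallel gripper is mounted at the origin on the work surface. World frame = base frame: x ahead of the robot, y to its left, z up, the work surface at z = 0. Lengths are in m, angles in rad, forces in N, time in s.
With the tool pointing down it reaches from about 0.4 to 0.85 m from the base axis. Payload 4.5 kg.
Tool frame: the origin (TCP) lies on the centre line of the jaws, within the pads' length; the fingertips stand r.tip_extent ahead of it and the grasp point (between the pads) is the TCP (r.tip_extent is the distance from the TCP to the fingertips, in m); z points along the fingers, y is the line along which they close (so a half turn about z gives the same grasp; the last joint's range is limited). The gripper opens to 88 mm and grips with 3 to 60 N. Pads are 18 mm wide; open, the fingers measure 123 mm over their backs; the gripper's body (75 mm by 187 mm) begins 45 mm behind the grasp point.
Start: joints at [1.365, 0.689, -0.195, 1.565, 0.157, 0.902, -0.215], TCP at [0.148, -0.607, 0.224] pointing down, gripper open.
Joint ranges: [-3.01, 3.01], [-0.46, 2.08], [-1.47, 1.51], [0.13, 2.56], [-1, 4.14], [0.04, 2.09], [-2.66, 2.66]. Speed limits (rad/s): [2.57, 2.57, 3.14, 3.14, 3.14, 3.14, 3.14].

INTERFACE

Orientations are given as a unit quaternion [x, y, z, w].
In Python, from plant import sensors, vision, finish_job, r gives the robot as it stands. The module is installed in compiled form; this text tells all that it offers.
- The arm moves only by the tool step_arm, never from a script. Its argument "steps" is a list of rows, each a list of 2 entries, a list of its own where there are three numbers: the shift along the tool's x, y, z in cm, then the turn, a rotation vector about the tool's x, y, z in degrees. A call has 1 to 12 rows; each row shifts and turns the commanded pose from where the row before left it, along the tool's axes as they then stand; what a row does not reach is not made up. A row lasts 1/8 s, in which the tool goes at most 62.5 mm and 10.7 degrees, less where a joint would pass 70% of its speed; a pose out of reach is approached as far as the arm can. A call with a gripper value outside its range is refused whole. "claw" is the opening, from -1 (shut) to 1 (fully open), set as the call begins (left out, the last holds). The fingers move at their own pace and stop on an object; "grip_force" is the grip in N (left out, the last holds). Time passes only in rows, so rows that do not move let the fingers close. It gives the time, the measured TCP pose, the force, the opening and the grip force at its end, in the units of the state.
- sensors.get_state(): the state, without advancing time (a new reading comes with each control period).
- vision.snapshot(name): name is "scene" or "top"; returns a dict with "img" (384x512x3 uint8, red, green, blue), "fx", "fy", "cx", "cy" (pixels), "k1" (the pictures are not rectified: a ray, as slopes to the right and down, at radius r is drawn at 1 + k1 r^2 times it, then the intrinsics apply), "position" and "rotation" of the camera in the world. Camera axes: x right, y down, z forward; pixel columns grow to the right and rows downward; lengths in m; the calibration is good to about 2 mm. A picture is of the moment at which its call begins. There is no depth.
- finish_job(): hands the job in; it is judged then, once.
The state is a dict: "clock": time; "q": joint angles; "qd": joint speeds; "joint_torque": joint torques, N m; "tool_pos": TCP position; "eef_rot": TCP orientation; "contact_force": force on the tool from outside, world axes, zero at the start; "moment": the same for the moment, N m; "opening": opening from 0.0 (shut) to 1.0 (fully open); "finger_force": force on a finger pad.
Only numpy, scipy, OpenCV 4.12 (cv2) and the standard library are available. Lean on these libraries where they do the work, as an engineer would, in place of code of your own. Each camera call takes 0.05 s, during which the arm holds its last target. There are 200 camera calls.

TASK

The plug-in relay on the heating controller's sloping panel is to be taken out of service. Do not just yank it: rock it gently to ease its pins out, leaning it clearly (about ten degrees) first towards the low front edge of the panel and then back towards the high edge while the pins are still in the socket, until it comes free. Then set it down in the open steel tray without dropping it and let go, leaving the glassware alone.

Things in the scene. Friction and masses are not known exactly. Their poses are not given: they have to be found in the camera images.
- relay: The plug-in relay: white plastic case 54 mm (x) by 32 mm (y) by 62 mm high (z), grey band round its foot, 80 to 160 g. Origin: centre of the case's underside, where the pins begin; z points out of the socket through the case, x up the panel's slope, y across the panel (level). Plugged in, z leans 23 degrees from vertical, its top towards the low front edge (the robot's side). Grasp across y.
- relay_grip (a point): A good place to take the relay: the middle of its case, 42 mm above the underside (20 mm below the top), in the relay's frame (0, 0, 42) mm.
- relay_pins (a point): Centre of the tips of the relay's four brass pins, 18 mm below its underside; pins 6 mm (x) by 4 mm (y) at x = +-15, y = +-9 mm. The pins are in the socket at the start, and out once the relay has risen 18 mm.
- socket: The black socket block, fixed, 66 mm (x) by 52 mm (y), 24 mm high above the panel, somewhere along the panel's rail. Origin: centre of its top face, on which the relay's underside rests when plugged in, so that the relay's origin and axes then coincide with the socket's: z along the panel's normal, x up the slope, y across.
- socket_edge (a point): Middle of the socket's low front edge, 33 mm down the slope from its origin. Springs pinch the pins: about 30 N holds the relay against a straight pull, much less when levered over an end of its case; it stays where it is left. The holes leave room for leans of about 15 degrees; over 24 with pins in bends them. A lean counts from 5 degrees, while the relay's origin is within 17 mm of the socket's.
- console: The heating controller, fixed: a grey wedge-shaped housing, 220 mm deep (x), 240 mm wide (y), its panel rising from 30 mm high at the front (the robot's side, -x) to 123 mm at the back, a 23 degree slope. The origin is the centre of its underside. Its small knobs are on the low front strip.
- tray: The open square steel tray, fixed, 150 by 150 mm outside, walls 4 mm thick and 30 mm high, floor 4 mm thick. The origin is the centre of its underside, z up. It stands to the left or the right of the controller.
- jar: A brown glass jar, 60 mm across, 85 mm high, origin under its centre; loose, leave it alone. It stands on the other side of the controller from the tray.
- flask: A conical glass flask, 82 mm across, 120 mm high, origin under its centre; loose, to the right (-y) of the controller; leave it alone.
- beaker: A small glass beaker, 56 mm across, 60 mm high, origin under its centre; loose, between the robot and the controller, on the left (+y); leave it alone.
There are look-alikes about, which are no part of the job. Several things have the shape of the tray; the one meant has the colours described above.

How it is judged:
On the way, in this order (a step that is already met when the one before it is completed fails the run):
1. the relay, its pins still in the socket, leans at least 5 degrees towards the low front edge (distance between relay and socket below 0.017 m and angle between relay's own z axis and vertical above 0.489 rad), for 0.1 s.
2. then, the pins still in the socket, it leans at least 5 degrees towards the high back edge (distance between relay and socket below 0.017 m and angle between relay's own z axis and vertical below 0.314 rad), for 0.1 s.
3. the relay is free of the socket (distance between relay and socket above 0.03 m), for 0.2 s.
At the end, for the whole second after the job is handed in: The relay is at rest inside the tray, standing or lying, not upside down: the centre of its case's underside within 58 mm of the tray's centre along each side and less than 45 mm above the tray's underside (x of relay in the frame of tray between -0.058 and 0.058 m and y of relay in the frame of tray between -0.058 and 0.058 m and z of relay in the frame of tray between 0 and 0.045 m and linear speed of relay below 0.02 m/s and contact force between the fingers and relay below 0.1 N); the robot touches nothing.
It fails at once if the pins bent: the relay leaned more than 24 degrees with its pins in the socket (distance between relay and socket below 0.017 m and angle between the z axis of relay and the z axis of socket, either way round above 0.42 rad).
It fails at once if the relay dropped (falls more than about 25 mm) or thrown (contact force between the fingers and relay below 0.1 N and linear speed of relay above 0.7 m/s).
It fails at once if the jar knocked over or pushed more than 30 mm (distance of jar from where it was at the start of the episode above 0.03 m or angle between jar's own z axis and vertical above 0.5 rad).
It fails at once if the flask knocked over or pushed more than 30 mm (distance of flask from where it was at the start of the episode above 0.03 m or angle between flask's own z axis and vertical above 0.5 rad).
It fails at once if the beaker knocked over or pushed more than 30 mm (distance of beaker from where it was at the start of the episode above 0.03 m or angle between beaker's own z axis and vertical above 0.5 rad).
It also fails if it takes over 56 s, if anything falls off the work surface, if the arm or the gripper's body presses on something with over 40 N, if the wrist force passes 120 N, or if a joint passes its speed limit or range.

## Working session

There is one attempt and no reset: what is moved stays moved. The work goes in short steps, Python scripts to look and compute and a tool call to move; the robot and the scene stay as the last step left them, time stands still between calls to the robot, and variables do not carry over. Pictures are saved under pics/ and viewed, at most 13 in all, crops included, and the job is handed in when it is done.

Besides the shell and the picture viewer there is one more tool, called after "Emit:" as name(argument=value, ...), one argument or row to a line, values as JSON. step_arm: Moves the arm, as the interface text tells. Its arguments: {"type":"object","properties":{"steps":{"type":"array"},"claw":{"type":"number"},"grip_force":{"type":"number"}},"required":["steps"]}

```bash
mkdir -p pics; cat > h.py <<'E'
import numpy as np, cv2, pickle
from scipy.spatial.transform import Rotation as R
def snap(n):
    from plant import vision
    s=vision.snapshot(n); pickle.dump(s,open(f'{n}.pkl','wb')); return s
def load(n): return pickle.load(open(f'{n}.pkl','rb'))
def rot(s):
    a=np.array(s['rotation'],float)
    return a if a.shape==(3,3) else R.from_quat(a).as_matrix()
def ray(s,u,v):
    K=np.array([[s['fx'],0,s['cx']],[0,s['fy'],s['cy']],[0,0,1.]])
    p=cv2.undistortPoints(np.array([[[u,v]]],float),K,np.array([s['k1'],0,0,0.])).ravel()
    return np.array(s['position'],float),rot(s)@np.array([p[0],p[1],1])
def onz(s,u,v,z):
    o,d=ray(s,u,v); return o+d*(z-o[2])/d[2]
def tri(s1,p1,s2,p2):
    o1,d1=ray(s1,*p1);o2,d2=ray(s2,*p2)
    t=np.linalg.lstsq(np.c_[d1,-d2],o2-o1,rcond=None)[0]
    a=o1+d1*t[0];b=o2+d2*t[1]; return (a+b)/2,np.linalg.norm(a-b)
def px(s,P):
    K=np.array([[s['fx'],0,s['cx']],[0,s['fy'],s['cy']],[0,0,1.]])
    M=rot(s).T; return cv2.projectPoints(np.array(P,float).reshape(-1,1,3),cv2.Rodrigues(M)[0],-M@np.array(s['position'],float),K,np.array([s['k1'],0,0,0.]))[0].reshape(-1,2)
E
python3 - <<'E'
from h import *
from plant import sensors,r
ims=[]
for n in("scene","top"):
    s=snap(n); print(n,{k:v for k,v in s.items() if k!='img'})
    cv2.imwrite(f'pics/{n}0.png',cv2.resize(s['img'][:,:,::-1],(800,600),interpolation=cv2.INTER_CUBIC))
print(sensors.get_state(),r.tip_extent)
E
```

```text
scene {'fx': 447.05686617273915, 'fy': 447.05686617273915, 'cx': 252.91806378766304, 'cy': 187.88545889545222, 'k1': -0.09331644292076141, 'position': array([ 1.31199862, -0.29148679,  1.11402893]), 'rotation': array([ 0.78118607,  0.5219686 , -0.19795853, -0.27948082])}
top {'fx': 446.6294068030294, 'fy': 446.6294068030294, 'cx': 259.41000218225736, 'cy': 185.5335760660005, 'k1': 0.045211635832684414, 'position': array([0.37450444, 0.00654111, 1.16657096]), 'rotation': array([ 0.71294039, -0.69668692,  0.04862577, -0.06307828])}
{'clock': 0.1, 'q': array([ 1.36480945,  0.68987071, -0.19451586,  1.56619083,  0.15732911,
        0.90252408, -0.21510572]), 'qd': array([ 0.00102664, -0.00276796, -0.00068335, -0.00498171,  0.00040118,
       -0.0010011 ,  0.00026146]), 'joint_torque': array([-2.77317733e-03, -5.28500962e+01, -1.27158958e+00, -1.53837276e+01,
       -5.26020722e-02,  2.02720672e-03,  7.12099973e-05]), 'tool_pos': array([ 0.1482451 , -0.60657786,  0.22332162]), 'eef_rot': array([ 9.92816324e-01,  1.19645758e-01, -1.68025905e-04, -7.82065069e-04]), 'contact_force': array([-0.17060964,  1.16873435,  1.46843383]), 'moment': array([-0.03661692,  0.00505238,  0.00747401]), 'finger_force': 0.0, 'opening': 1.0016940513925976} 0.019
```

View pics/scene0.png

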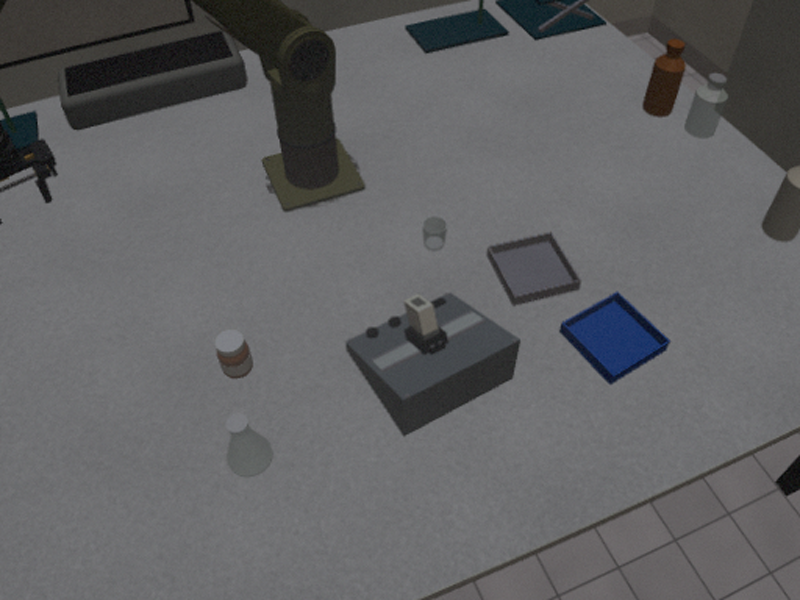

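View pics/top0.png

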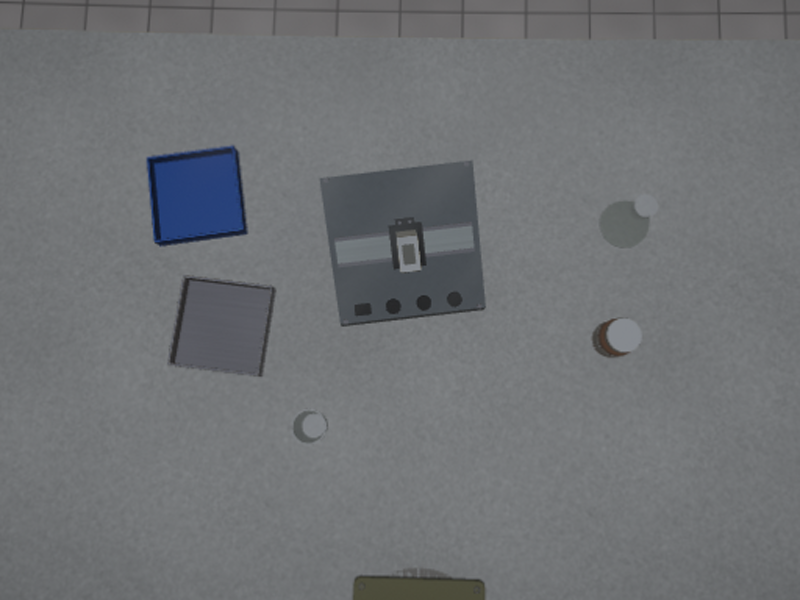

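The scene picture shows the relay at about (421,315) and the top picture at (408,255). There are two trays: the grey steel one at scene (533,268) / top (222,326), and a blue one at scene (615,338) / top (197,195). The grey one fits "steel". I'll confirm it in a crop and enlarge the relay at the same time.

```bash
python3 - <<'E'
from h import *
def crop(s,x0,y0,w,h,W,H): return cv2.resize(np.clip(s['img'][y0:y0+h,x0:x0+w,::-1].astype(float)*1.8,0,255).astype(np.uint8),(W,H),interpolation=cv2.INTER_CUBIC)
t,s=load('top'),load('scene')
a=crop(t,230,130,60,50,400,333)   # x6.667
b=crop(s,240,180,60,50,400,333)
c=crop(t,80,90,120,160,200,267) # x1.667
d=crop(s,300,140,140,110,340,267)
e=crop(t,200,95,120,120,260,267)
cv2.imwrite('pics/crop1.png',np.vstack([np.hstack([a,b]),np.hstack([c,d,e])]))
E
```

```text
(no output)
```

View pics/crop1.png

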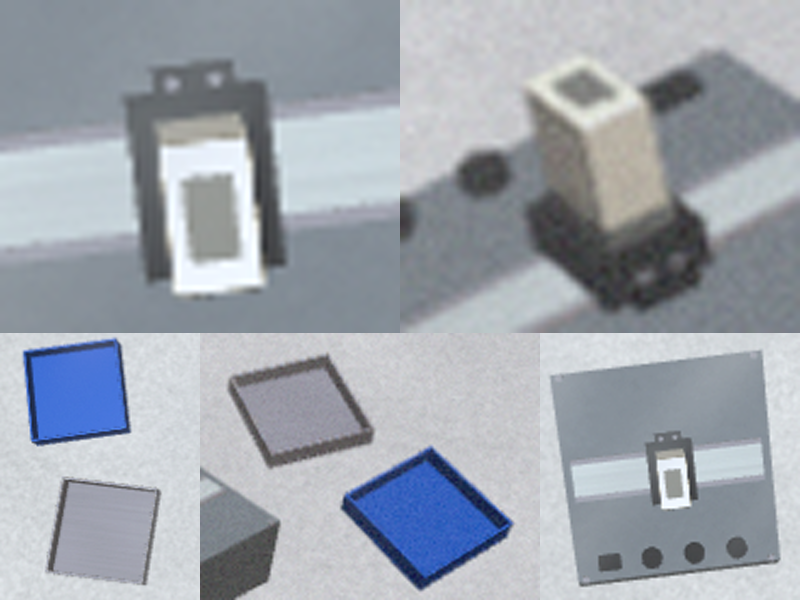

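Both crops show the steel tray as plain grey with grey walls and a brushed floor. The other tray is blue, so the grey one is confirmed. The relay's top face corners are clear in both views. Next I'll measure positions.

```bash
python3 - <<'E'
from h import *
np.set_printoptions(precision=4,suppress=True)
t,s=load('top'),load('scene')
k=60/400
T=np.array([(158,140),(247,135),(267,290),(172,295)])*k+[229.5,129.5]
S=np.array([(240,108),(180,130),(125,83),(188,55)])*k+[239.5,179.5]
P=[]
for a,b in zip(T,S):
    p,e=tri(t,a,s,b); P.append(p); print(p,e)
P=np.array(P); c=P.mean(0); print('top centre',c)
print('x len',np.linalg.norm(P[0]-P[3]),np.linalg.norm(P[1]-P[2]),'y',np.linalg.norm(P[0]-P[1]),np.linalg.norm(P[3]-P[2]))
# console corners (800x600 coords of top picture)
C=[(321,178),(473,161),(485,308),(341,325)]; z=[.123,.123,.03,.03]
Q=np.array([onz(t,a/1.5625-.3,b/1.5625-.3,h) for (a,b),h in zip(C,z)]); print(Q)
print('console depth/width',np.linalg.norm(Q[0]-Q[3]),np.linalg.norm(Q[1]-Q[2]),np.linalg.norm(Q[0]-Q[1]),np.linalg.norm(Q[3]-Q[2]))
f=(Q[0]+Q[1]-Q[2]-Q[3]); w=(Q[0]+Q[3]-Q[1]-Q[2]); print('yaw',np.degrees(np.arctan2(f[1],f[0])),np.degrees(np.arctan2(-w[0],w[1])), 'centre',Q.mean(0))
# trays: grey mask in top view -> outline corners by hand
G=[(186,276),(274,287),(263,376),(170,365)]
for h in(.03,0): 
    g=np.array([onz(t,a/1.5625-.3,b/1.5625-.3,h) for a,b in G]); print('tray',g[:,:2].tolist(),g.mean(0),[np.linalg.norm(g[i]-g[i-1]) for i in range(4)])
for n,p,h in(('beaker',(314,426),.06),('jar',(624,336),.085),('flask',(646,206),.12)): print(n,onz(t,p[0]/1.5625-.3,p[1]/1.5625-.3,h))
# knowledge-based relay
yaw=np.arctan2(f[1],f[0])
for yw in (yaw,):
    Rr=(R.from_euler('z',yw)*R.from_euler('y',-23,degrees=True)).as_matrix()
    print('axes',Rr.T)
    o=c-Rr[:,2]*.062; print('relay origin',o, 'edges in frame',(P-c)@Rr)
    cc=Q.mean(0); l=(o-cc)@Rr; print('origin in panel frame',l,'(z expect .024)')
    X=np.array([[x,y,.062] for x,y in((.027,.016),(.027,-.016),(-.027,-.016),(-.027,.016))])@Rr.T+o
    print(px(t,X)-T,px(s,X)-S)
E
```

```text
[0.6152 0.0432 0.1622] 0.00465393754679819
[0.6175 0.0138 0.1645] 0.0017790650678851693
[0.5681 0.0077 0.142 ] 0.0022522823113562056
[0.5651 0.0395 0.1425] 0.0005836322964078759
top centre [0.5915 0.0261 0.1528]
x len 0.05393303171729816 0.05457605557988856 y 0.029565076853326728 0.0319848227243146
[[ 0.7148  0.1662  0.123 ]
 [ 0.7466 -0.0695  0.123 ]
 [ 0.529  -0.0984  0.03  ]
 [ 0.4958  0.1368  0.03  ]]
console depth/width 0.2397481819991679 0.2383247039765319 0.2378371358731707 0.2375896355265737
yaw 7.603858424338086 7.868994199207953 centre [0.6215 0.0338 0.0765]
tray [[0.5717448598403004, 0.396955951469891], [0.5564317020573115, 0.2502106973612086], [0.4100721247748633, 0.2599435827677409], [0.42460907449180874, 0.4117635020716964]] [0.4907 0.3297 0.03  ] [np.float64(0.1478790143493743), np.float64(0.14754206994856917), np.float64(0.14668283785308223), np.float64(0.1525142970495965)]
tray [[0.5769510569736344, 0.40726102333928615], [0.5612337055665212, 0.25664240118191173], [0.4110109402463457, 0.2666321878939358], [0.42593159543234405, 0.4224594219704114]] [0.4938 0.3382 0.    ] [np.float64(0.1517823082087364), np.float64(0.1514364700983241), np.float64(0.15055455841319534), np.float64(0.15653994005078764)]
beaker [0.3337 0.1691 0.06  ]
jar [ 0.4829 -0.3064  0.085 ]
flask [ 0.6797 -0.3341  0.12  ]
axes [[ 0.9124  0.1218  0.3907]
 [-0.1323  0.9912  0.    ]
 [-0.3873 -0.0517  0.9205]]
relay origin [0.6155 0.0293 0.0957] edges in frame [[ 0.0274  0.0139 -0.0014]
 [ 0.0268 -0.0156  0.0013]
 [-0.0278 -0.0151  0.    ]
 [-0.0264  0.0168  0.0001]]
origin in panel frame [ 0.0015 -0.0037  0.0203] (z expect .024)
[[ 0.0544  0.7095]
 [ 0.5146 -0.0645]
 [-0.1141 -0.5215]
 [ 0.5004  0.2317]] [[ 1.3432 -0.9012]
 [ 0.3179  0.4422]
 [-0.5411  0.274 ]
 [-0.2415  0.0488]]
```

```bash
cat >> h.py <<'E'
np.set_printoptions(precision=4,suppress=True)
RY=7.7
RS=(R.from_euler('z',RY,degrees=True)*R.from_euler('y',-23,degrees=True))
O=np.array([.6150,.0293,.0970])
def go(P,Q):
    from plant import sensors
    st=sensors.get_state(); q=R.from_quat(st['eef_rot'])
    print('shift cm',q.inv().apply(np.array(P)-st['tool_pos'])*100,'turn deg',np.degrees((q.inv()*Q).as_rotvec()),'tcp',st['tool_pos'],'F',st['contact_force'],'t',st['clock'])
GR=RS*R.from_euler('x',180,degrees=True)
E
python3 -c "
from h import *
P=O+RS.apply([0,0,.152]);print(P); go(P,GR)"
```

```text
[0.5561 0.0213 0.2369]
shift cm [ 54.5396 -51.3058  -1.2858] turn deg [-1.3025 22.9918  5.9438] tcp [ 0.1482 -0.6066  0.2233] F [-0.1706  1.1687  1.4684] t 0.1
```

Emit:
step_arm(
  steps=[
    [[4,-3.8,-0.4],[0,0,0]],
    [[4,-3.8,-0.4],[0,0,0]],
    [[4,-3.8,-0.4],[0,0,0]],
    [[4,-3.8,-0.4],[0,0,0]],
    [[4,-3.8,-0.4],[0,0,0]],
    [[4,-3.8,-0.4],[0,0,0]],
    [[4,-3.8,0],[0,0,0]],
    [[4,-3.8,0],[0,0,0]],
    [[4,-3.8,0],[0,0,0]],
    [[4,-3.8,0],[0,0,0]],
    [[4,-3.8,0],[0,0,0]],
    [[4,-3.8,0],[0,0,0]],
  ],
  claw=1,
  grip_force=55,
)

```text
clock: 1.6
tool_pos: [0.507, -0.0486, 0.2478]
eef_rot: [0.993, 0.12, -0.0, 0.0]
contact_force: [0.6, -1.0, -0.4]
opening: 1.0
finger_force: 0.0
```

```bash
python3 -c "
from h import *
P=O+RS.apply([0,0,.152]); go(P,GR)"
```

```text
shift cm [ 6.4381 -5.6289  1.0854] turn deg [-1.1996 23.0092  5.962 ] tcp [ 0.507  -0.0486  0.2478] F [ 0.6118 -1.0065 -0.4321] t 1.6
```

Emit:
step_arm(
  steps=[
    [[3.2,-2.8,0],[0,0,0]],
    [[3.2,-2.8,0],[0,0,0]],
    [[0,0,0],[-0.3,5.75,1.5]],
    [[0,0,0],[-0.3,5.75,1.5]],
    [[0,0,0],[-0.3,5.75,1.5]],
    [[0,0,0],[-0.3,5.75,1.5]],
    [[0,0,0],[0,0,0]],
    [[0,0,0],[0,0,0]],
  ],
)

```text
clock: 2.6
tool_pos: [0.5563, 0.0197, 0.2483]
eef_rot: [0.978, 0.066, 0.199, -0.014]
contact_force: [-0.8, -0.7, 0.8]
opening: 1.001
finger_force: 0.0
```

```bash
python3 -c "
from h import *
go(O+RS.apply([0,0,.042]),GR)
a=snap('top');b=snap('scene')
f=lambda s,x,y:cv2.resize(s['img'][y:y+150,x:x+130,::-1],(400,460),interpolation=cv2.INTER_CUBIC)
cv2.imwrite('pics/pre.png',np.hstack([f(a,200,80),f(b,210,110)]))"
```

```text
shift cm [-0.4464 -0.1594 12.0533] turn deg [-0.0118 -0.0199 -0.0027] tcp [0.5563 0.0197 0.2483] F [-0.775  -0.7403  0.7941] t 2.6
```

View pics/pre.png

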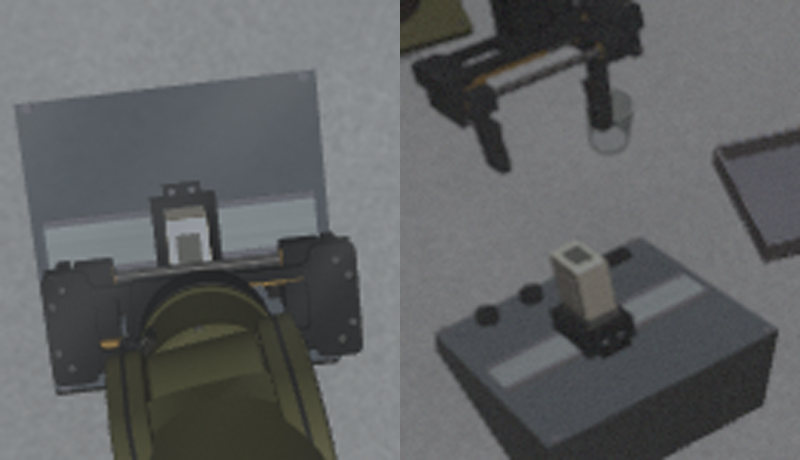

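The left half shows the open jaws in line with the relay, which sits centred at about crop (187,240). The path is clear, so I'll advance along the relay's axis.

Emit:
step_arm(
  steps=[
    [[-0.45,-0.16,2],[0,0,0]],
    [[0,0,2],[0,0,0]],
    [[0,0,2],[0,0,0]],
    [[0,0,2],[0,0,0]],
    [[0,0,1.5],[0,0,0]],
    [[0,0,1.5],[0,0,0]],
    [[0,0,1],[0,0,0]],
    [[0,0,0],[0,0,0]],
    [[0,0,0],[0,0,0]],
  ],
)

```text
clock: 3.82
tool_pos: [0.599, 0.0247, 0.1607]
eef_rot: [0.979, 0.074, 0.187, -0.012]
contact_force: [-0.8, -0.4, 0.5]
opening: 1.006
finger_force: 0.0
```

```bash
python3 -c "
from h import *
go(O+RS.apply([0,0,.042]),GR)"
```

```text
shift cm [-0.9156 -0.251   2.3253] turn deg [-0.062  1.353  0.927] tcp [0.599  0.0247 0.1607] F [-0.806  -0.4021  0.4765] t 3.825
```

```bash
python3 -c "
from h import *
from plant import sensors
s=sensors.get_state();print(s['q'],s['qd'])"
```

```text
[-0.0638  0.6477 -0.0775  2.0984  1.1255  0.0436 -2.6544] [-0.0026 -0.0091 -0.0021  0.0044  0.0068 -0.0025  0.001 ]
```

The wrist is folding onto its limit: q6 is about 0.04 and q7 about -2.65. A 23° tool tilt lines the tool up with the forearm. I'll back off and grasp with the tool pointing straight down instead. The pads still close across the relay's y, and rocking then stays clear of that wrist limit.

Emit:
step_arm(
  steps=[
    [[0,0,-2.5],[0,0,0]],
    [[0,0,-2.5],[0,0,0]],
    [[0,0,-2.5],[0,0,0]],
    [[0,0,-2.5],[0,0,0]],
    [[0,0,0],[0,-5,0]],
    [[0,0,0],[0,-5,0]],
    [[0,0,0],[0,-5,0]],
    [[0,0,0],[0,-6,0]],
    [[0,0,0],[0,0,0]],
    [[0,0,0],[0,0,0]],
  ],
)

```text
clock: 5.08
tool_pos: [0.5615, 0.0197, 0.2533]
eef_rot: [0.997, 0.076, 0.006, 0.003]
contact_force: [0.1, -0.1, -0.7]
opening: 0.999
finger_force: 0.0
```

```bash
cat >> h.py <<'E'
GD=R.from_euler('z',RY,degrees=True)*R.from_euler('x',180,degrees=True)
G=O+RS.apply([0,0,.042])
E
python3 -c "
from h import *
from plant import sensors
go(G,GD);print(G,sensors.get_state()['q'])"
```

```text
shift cm [ 3.6553 -0.2447 11.8053] turn deg [ 0.3417 -0.6535  0.9878] tcp [0.5615 0.0197 0.2533] F [ 0.0877 -0.0589 -0.6632] t 5.075
[0.5987 0.0271 0.1357] [ 0.3223  0.6503 -0.7605  1.7188  0.5366  0.9798 -2.0603]
```

Emit:
step_arm(
  steps=[
    [[1.8,-0.12,0],[0.3,-0.6,1]],
    [[1.85,-0.12,0],[0,0,0]],
    [[0,0,2],[0,0,0]],
    [[0,0,2],[0,0,0]],
    [[0,0,2],[0,0,0]],
    [[0,0,2],[0,0,0]],
    [[0,0,0],[0,0,0]],
  ],
)

```text
clock: 5.95
tool_pos: [0.5963, 0.0266, 0.1727]
eef_rot: [0.998, 0.067, -0.001, 0.001]
contact_force: [0.1, -0.4, 0.7]
opening: 0.995
finger_force: 0.0
```

```bash
python3 -c "
from h import *
from plant import sensors
go(G,GD);print(G,sensors.get_state()['q'])
a=snap('top');b=snap('scene')
f=lambda s,x,y:cv2.resize(s['img'][y:y+150,x:x+130,::-1],(400,460),interpolation=cv2.INTER_CUBIC)
cv2.imwrite('pics/pre2.png',np.hstack([f(a,200,80),f(b,210,110)]))"
```

```text
shift cm [ 0.2518 -0.0191  3.7024] turn deg [0.0623 0.1287 0.0126] tcp [0.5963 0.0266 0.1727] F [ 0.1458 -0.3736  0.71  ] t 5.95
[0.5987 0.0271 0.1357] [ 0.2565  0.7929 -0.6881  1.6877  0.6204  0.8938 -2.125 ]
```

View pics/pre2.png

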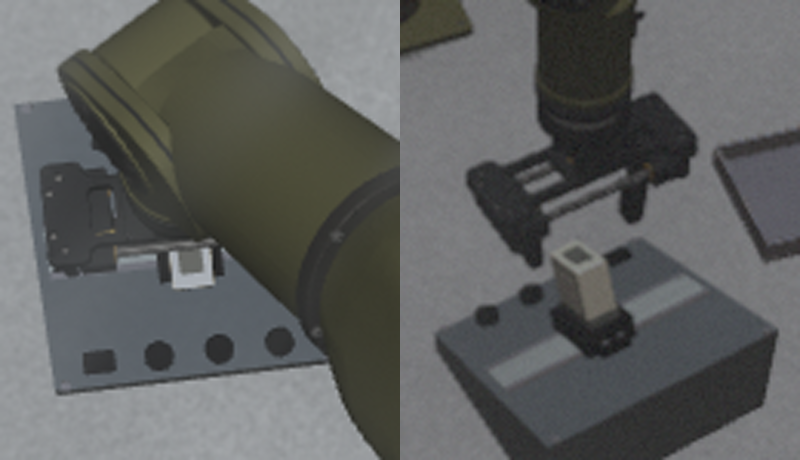

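The right half shows the jaws straddling the relay with the gripper body well above the panel. Next: descend and close.

Emit:
step_arm(
  steps=[
    [[0.25,0,1],[0,0,0]],
    [[0,0,1],[0,0,0]],
    [[0,0,1],[0,0,0]],
    [[0,0,0.7],[0,0,0]],
    [[0,0,0],[0,0,0]],
  ],
)

```text
clock: 6.68
tool_pos: [0.6003, 0.0276, 0.1359]
eef_rot: [0.998, 0.067, -0.0, 0.0]
contact_force: [0.1, 0.3, 0.0]
opening: 0.999
finger_force: 0.0
```

Emit:
step_arm(
  steps=[
    [[0,0,0],[0,0,0]],
    [[0,0,0],[0,0,0]],
    [[0,0,0],[0,0,0]],
    [[0,0,0],[0,0,0]],
    [[0,0,0],[0,0,0]],
    [[0,0,0],[0,0,0]],
    [[0,0,0],[0,0,0]],
    [[0,0,0],[0,0,0]],
  ],
  claw=-1,
  grip_force=50,
)

```text
clock: 7.68
tool_pos: [0.6008, 0.0276, 0.1367]
eef_rot: [0.998, 0.067, 0.0, 0.0]
contact_force: [-0.4, 0.6, 0.3]
opening: 0.358
finger_force: 50.0
```

```bash
python3 -c "
from h import *
from plant import sensors
go(G,GD);s=sensors.get_state();print(s['q'],s['opening'],s['finger_force'],s['moment'])"
```

```text
shift cm [-0.2098  0.0226  0.0994] turn deg [ 0.0173 -0.0351 -0.0166] tcp [0.6008 0.0276 0.1367] F [-0.4179  0.5642  0.3315] t 7.675
[ 0.2374  0.8414 -0.6562  1.7054  0.665   0.8297 -2.16  ] 0.35750918033823975 49.996145367622375 [-0.1256  0.04   -0.0078]
```

Emit:
step_arm(
  steps=[
    [[-0.22,0,-0.04],[0,2.5,0]],
    [[0,0,0],[0,0,0]],
    [[-0.22,0,-0.04],[0,2.5,0]],
    [[0,0,0],[0,0,0]],
    [[-0.22,0,-0.04],[0,2.5,0]],
    [[0,0,0],[0,0,0]],
    [[-0.22,0,-0.04],[0,2.5,0]],
    [[0,0,0],[0,0,0]],
    [[0,0,0],[0,0,0]],
  ],
)

```text
clock: 8.8
tool_pos: [0.5929, 0.0265, 0.1377]
eef_rot: [0.994, 0.067, 0.088, -0.006]
contact_force: [3.7, 0.5, -4.5]
opening: 0.351
finger_force: 50.0
```

```bash
python3 -c "
from h import *
from plant import sensors
go(G,GD);s=sensors.get_state();print(s['q'],s['opening'],s['finger_force'],s['moment'])
a=snap('top');b=snap('scene')
f=lambda s,x,y:cv2.resize(s['img'][y:y+75,x:x+65,::-1],(400,460),interpolation=cv2.INTER_CUBIC)
cv2.imwrite('pics/lean1.png',np.hstack([f(a,235,130),f(b,240,170)]))"
```

```text
shift cm [0.5433 0.0177 0.3034] turn deg [  0.0173 -10.0783  -0.0348] tcp [0.5929 0.0265 0.1377] F [ 3.7244  0.5487 -4.4669] t 8.8
[ 0.2087  0.7559 -0.5534  1.9145  0.8407  0.517  -2.3527] 0.35092150016685564 49.99559462070465 [-0.0377 -0.5053  0.0654]
```

View pics/lean1.png

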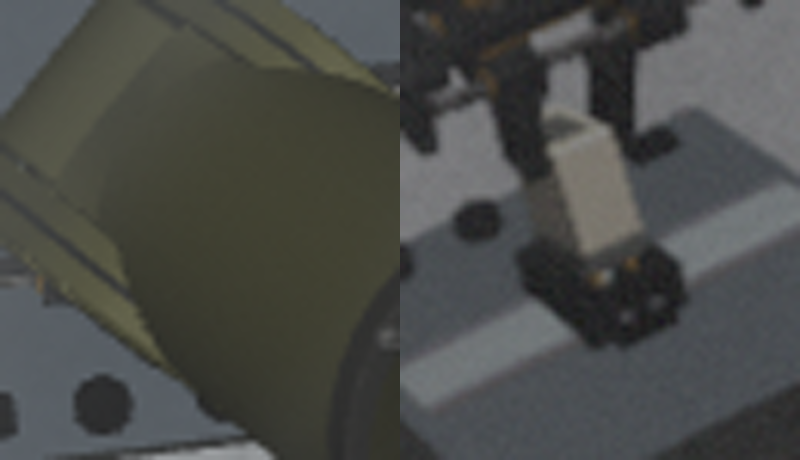

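The right half shows the relay leaning forward, with the back of its underside lifted and brass pins visible at about crop (600,275). No slip is apparent: the TCP moved 8 mm, as planned. Now the lean back, about 21° about the relay's origin.

Emit:
step_arm(
  steps=[
    [[0.18,0,-0.06],[0,-2.6,0]],
    [[0,0,0],[0,0,0]],
    [[0.18,0,-0.06],[0,-2.6,0]],
    [[0.18,0,-0.06],[0,-2.6,0]],
    [[0.18,0,-0.06],[0,-2.6,0]],
    [[0,0,0],[0,0,0]],
    [[0.18,0,-0.06],[0,-2.6,0]],
    [[0.18,0,-0.06],[0,-2.6,0]],
    [[0,0,0],[0,0,0]],
    [[0.18,0,-0.06],[0,-2.6,0]],
    [[0.18,0,-0.06],[0,-2.6,0]],
    [[0,0,0],[0,0,0]],
  ],
)

```text
clock: 10.4
tool_pos: [0.6065, 0.0285, 0.1428]
eef_rot: [0.993, 0.067, -0.092, 0.007]
contact_force: [0.4, 0.5, 2.6]
opening: 0.357
finger_force: 50.0
```

Emit:
step_arm(
  steps=[
    [[0,0,0],[0,0,0]],
    [[0,0,0],[0,0,0]],
  ],
)

```text
clock: 10.65
tool_pos: [0.6064, 0.0285, 0.1428]
eef_rot: [0.993, 0.067, -0.093, 0.006]
contact_force: [1.7, 0.8, 0.8]
opening: 0.355
finger_force: 50.0
```

```bash
python3 -c "
from h import *
from plant import sensors
go(G,GD);s=sensors.get_state();print(s['q'],s['opening'],s['finger_force'],s['moment'])
a=snap('top');b=snap('scene')
f=lambda s,x,y:cv2.resize(s['img'][y:y+75,x:x+65,::-1],(400,460),interpolation=cv2.INTER_CUBIC)
cv2.imwrite('pics/lean2.png',np.hstack([f(a,235,130),f(b,240,170)]))"
```

```text
shift cm [-0.6341  0.033   0.8487] turn deg [ 0.0127 10.6404 -0.0119] tcp [0.6064 0.0285 0.1428] F [1.7306 0.7994 0.7845] t 10.65
[ 0.2107  0.9257 -0.6803  1.4794  0.5538  1.136  -2.037 ] 0.3551498428260697 49.99178767204285 [ 0.1204 -0.8789  0.0119]
```

View pics/lean2.png

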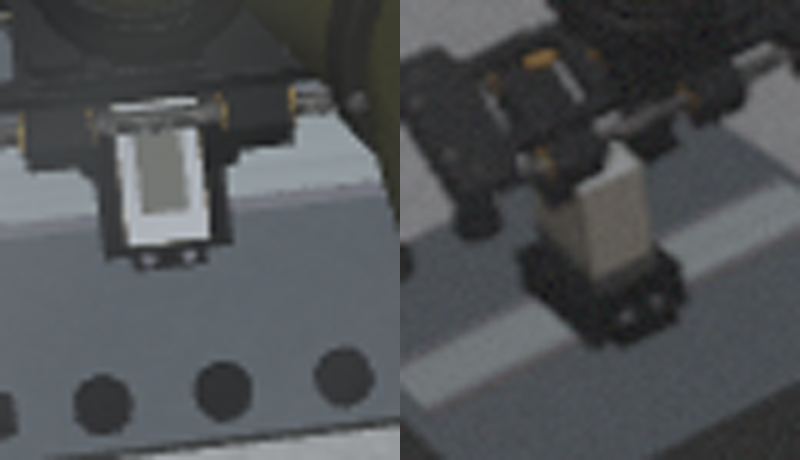

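The left half shows the top face nearly level, with its front edge at crop (125–208, 243). The right half shows it leaning back. I'll check the angle by comparing that front edge with a rigid-grasp prediction.

```bash
cat >> h.py <<'E'
TG=np.array([.6008,.0276,.1367])  # TCP at grasp, orientation GD
def relay():
    from plant import sensors
    st=sensors.get_state(); q=R.from_quat(st['eef_rot'])
    rel=GD.inv().apply(O-TG); Q=q*GD.inv()*RS
    return st['tool_pos']+q.apply(rel),Q,np.degrees(np.arccos(Q.as_matrix()[2,2]))
E
python3 -c "
from h import *
o,Q,a=relay();print(o-O,np.linalg.norm(o-O),a)
t=load('top')
print(px(t,o+Q.apply([[-.027,.016,.062],[-.027,-.016,.062]])), np.array([(125,245),(208,240)])*[65/400,75/460]+[234.6,129.6])
for d in(-5,5):
  q=Q*R.from_euler('y',d,degrees=True); c=o+Q.apply([0,0,.042]); print(d,px(t,c+q.apply([[-.027,.016,.02],[-.027,-.016,.02]])))
"
```

```text
[-0.0019 -0.0002  0.0042] 0.004591082459991361 12.326877561022993
[[255.2577 169.9046]
 [269.056  168.3644]] [[254.9125 169.5457]
 [268.4    168.7304]]
-5 [[255.3412 170.5889]
 [269.1058 169.0526]]
5 [[255.1642 169.1267]
 [268.9945 167.5829]]
```

The prediction matches the picture: the lean is 12° from vertical and the origin has risen 4.6 mm. I'll rock one more cycle with a small lift to ease the pins further.

Emit:
step_arm(
  steps=[
    [[-0.18,0,0.03],[0,2.6,0]],
    [[-0.18,0,0.03],[0,2.6,0]],
    [[-0.18,0,0.03],[0,2.6,0]],
    [[-0.18,0,0.03],[0,2.6,0]],
    [[-0.18,0,0.03],[0,2.6,0]],
    [[-0.18,0,0.03],[0,2.6,0]],
    [[-0.18,0,0.03],[0,2.6,0]],
    [[-0.18,0,0.03],[0,2.6,0]],
    [[0,0,0],[0,0,0]],
    [[0,0,0],[0,0,0]],
  ],
)

```text
clock: 12.0
tool_pos: [0.59, 0.0261, 0.1396]
eef_rot: [0.994, 0.067, 0.085, -0.005]
contact_force: [-1.4, 0.5, -6.5]
opening: 0.355
finger_force: 50.0
```

```bash
python3 -c "
from h import *
o,Q,a=relay();print(RS.inv().apply(o-O),a)
go(G,GD)"
```

```text
[-0.0017 -0.0001  0.0071] 32.766320497098036
shift cm [0.7992 0.0175 0.537 ] turn deg [ 0.0399 -9.7663 -0.0256] tcp [0.59   0.0261 0.1396] F [-1.3618  0.5443 -6.5408] t 12.0
```

Emit:
step_arm(
  steps=[
    [[0.18,0,-0.09],[0,-2.6,0]],
    [[0.18,0,-0.09],[0,-2.6,0]],
    [[0.18,0,-0.09],[0,-2.6,0]],
    [[0.18,0,-0.09],[0,-2.6,0]],
    [[0.18,0,-0.09],[0,-2.6,0]],
    [[0.18,0,-0.09],[0,-2.6,0]],
    [[0.18,0,-0.09],[0,-2.6,0]],
    [[0.18,0,-0.09],[0,-2.6,0]],
    [[0,0,0],[0,0,0]],
    [[0,0,0],[0,0,0]],
  ],
)

```text
clock: 13.25
tool_pos: [0.6061, 0.0284, 0.1476]
eef_rot: [0.993, 0.067, -0.093, 0.006]
contact_force: [2.4, 1.2, -8.7]
opening: 0.353
finger_force: 50.0
```

```bash
python3 -c "
from h import *
o,Q,a=relay();print(RS.inv().apply(o-O),a)
q=GD*R.from_euler('y',0);go(G,GD)
# lift 80mm along socket normal, in upright tool axes
print(GD.inv().apply(RS.apply([0,0,.08]))*100)"
```

```text
[0.0014 0.0001 0.0091] 12.303638333532197
shift cm [-0.5163  0.0293  1.3099] turn deg [-0.0227 10.6964 -0.022 ] tcp [0.6061 0.0284 0.1476] F [ 2.4241  1.2274 -8.7376] t 13.25
[-3.1258  0.     -7.364 ]
```

Emit:
step_arm(
  steps=[
    [[-0.18,0,0.03],[0,2.65,0]],
    [[-0.18,0,0.03],[0,2.65,0]],
    [[-0.18,0,0.03],[0,2.65,0]],
    [[-0.18,0,0.03],[0,2.65,0]],
    [[-0.08,0,-0.18],[0,0,0]],
    [[-0.08,0,-0.18],[0,0,0]],
    [[-0.12,0,-0.28],[0,0,0]],
    [[-0.12,0,-0.28],[0,0,0]],
    [[-0.16,0,-0.37],[0,0,0]],
    [[-0.16,0,-0.37],[0,0,0]],
    [[-0.24,0,-0.55],[0,0,0]],
    [[-0.24,0,-0.55],[0,0,0]],
  ],
)

```text
clock: 14.75
tool_pos: [0.5867, 0.0258, 0.1761]
eef_rot: [0.998, 0.067, -0.001, 0.0]
contact_force: [0.3, 1.0, -2.0]
opening: 0.351
finger_force: 50.0
```

Emit:
step_arm(
  steps=[
    [[-0.4,0,-0.92],[0,0,0]],
    [[-0.4,0,-0.92],[0,0,0]],
    [[-0.4,0,-0.92],[0,0,0]],
    [[0,0,-1],[0,0,0]],
    [[0,0,-1],[0,0,0]],
    [[0,0,-1],[0,0,0]],
    [[0,0,0],[0,0,0]],
  ],
)

```text
clock: 15.62
tool_pos: [0.5758, 0.0245, 0.2339]
eef_rot: [0.998, 0.067, -0.001, 0.0]
contact_force: [-0.1, 0.1, -1.9]
opening: 0.359
finger_force: 50.0
```

```bash
python3 -c "
from h import *
o,Q,a=relay();print(o,RS.inv().apply(o-O),a)
from plant import sensors
s=sensors.get_state();print(s['q'],s['contact_force'])
t=snap('top');b=snap('scene')
f=lambda s,x,y,w,h,W,H:cv2.resize(s['img'][y:y+h,x:x+w,::-1],(W,H),interpolation=cv2.INTER_CUBIC)
cv2.imwrite('pics/lift.png',np.hstack([f(t,100,90,250,180,420,302),f(b,240,130,110,90,370,302)]))"
```

```text
[0.5899 0.0262 0.1942] [0.0147 0.0003 0.0993] 22.938555296956824
[ 0.2997  0.6975 -0.7456  1.6874  0.552   0.98   -2.0842] [-0.0658  0.0769 -1.9396]
```

View pics/lift.png

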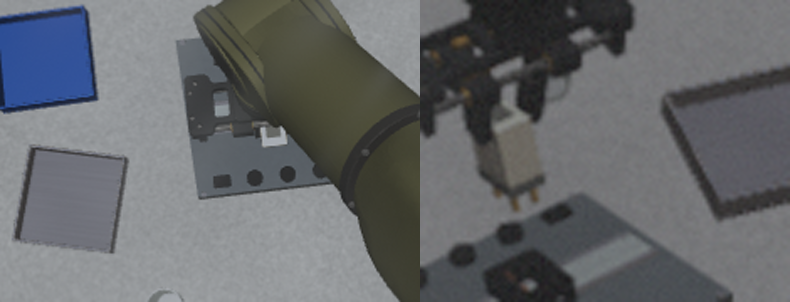

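The picture shows the relay free and held, with its brass pins at about crop (515,195). The steel tray is open at about crop (72,200). Next, turn the yaw with the base angle before travelling to the tray.

Emit:
step_arm(
  steps=[
    [[0,0,-0.5],[0,0,-8]],
    [[0,0,-0.5],[0,0,-8]],
    [[0,0,-0.5],[0,0,-8]],
    [[0,0,-0.5],[0,0,-8]],
    [[0,0,0],[0,0,0]],
  ],
)

```text
clock: 16.35
tool_pos: [0.5751, 0.0242, 0.2526]
eef_rot: [0.941, 0.339, -0.002, -0.001]
contact_force: [0.5, 0.2, -1.2]
opening: 0.354
finger_force: 50.0
```

```bash
cat >> h.py <<'E'
TC=np.array([.491,.330,0])
def place(h):
    # relay vertical at tray centre, underside at height h, yaw kept
    yaw=RY+32
    Q=R.from_euler('z',yaw,degrees=True)
    q=Q*RS.inv()*GD
    rel=GD.inv().apply(O-TG)
    go(TC+[0,0,h]-q.apply(rel),q)
    from plant import sensors; print(sensors.get_state()['q'])
E
python3 -c "
from h import *
place(.15)"
```

```text
shift cm [ 13.2565 -28.9337   6.0782] turn deg [ -0.1416 -22.8488  -0.0807] tcp [0.5751 0.0242 0.2526] F [ 0.5198  0.2145 -1.1521] t 16.35
[ 0.379   0.7219 -0.9102  1.66    0.6303  1.0832 -1.6001]
```

Emit:
step_arm(
  steps=[
    [[1,-2.2,0],[0,0,0]],
    [[1.4,-3,0],[0,0,0]],
    [[1.4,-3,0],[0,0,0]],
    [[1.4,-3,0],[0,0,0]],
    [[1.4,-3,0],[0,0,0]],
    [[1.4,-3,0],[0,0,0]],
    [[1.4,-3,0],[0,0,0]],
    [[1.4,-3,0],[0,0,0]],
    [[1.4,-3,0],[0,0,0]],
    [[1,-2.2,0],[0,0,0]],
    [[0,0,0],[0,0,0]],
  ],
)

```text
clock: 17.73
tool_pos: [0.4941, 0.3291, 0.2529]
eef_rot: [0.94, 0.34, -0.002, -0.001]
contact_force: [1.1, -0.0, -1.7]
opening: 0.353
finger_force: 50.0
```

Emit:
step_arm(
  steps=[
    [[0,0,0],[0,-3.8,0]],
    [[0,0,0],[0,-3.8,0]],
    [[0,0,0],[0,-3.8,0]],
    [[0,0,0],[0,-3.8,0]],
    [[0,0,0],[0,-3.8,0]],
    [[0,0,0],[0,-3.8,0]],
    [[0,0,0],[0,0,0]],
    [[0,0,0],[0,0,0]],
  ],
)

```text
clock: 18.73
tool_pos: [0.4957, 0.3262, 0.253]
eef_rot: [0.922, 0.332, -0.187, 0.067]
contact_force: [0.3, 0.6, -1.7]
opening: 0.353
finger_force: 50.0
```

```bash
python3 -c "
from h import *
place(.06)
t=snap('top');b=snap('scene')
f=lambda s,x,y,w,h,W,H:cv2.resize(s['img'][y:y+h,x:x+w,::-1],(W,H),interpolation=cv2.INTER_CUBIC)
cv2.imwrite('pics/tray.png',np.hstack([f(t,60,120,180,150,400,333),f(b,280,90,120,120,333,333)]))"
```

```text
shift cm [ 5.9761 -0.6043 13.852 ] turn deg [-0.0654 -0.0853 -0.0736] tcp [0.4957 0.3262 0.253 ] F [ 0.2722  0.5604 -1.7344] t 18.725
[-0.3346  0.9294 -0.7994  1.1882  0.4871  1.6399 -1.9654]
```

View pics/tray.png

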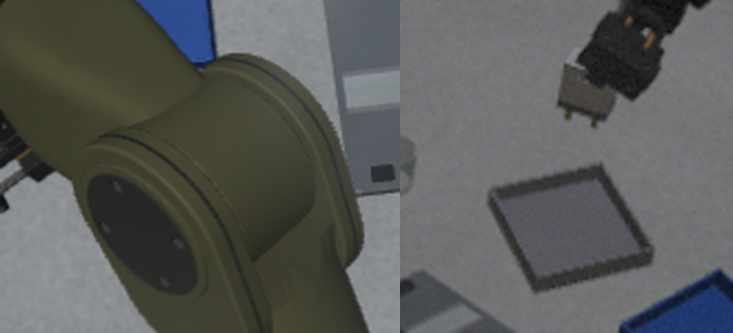

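The right half shows the relay hanging upright above the steel tray, pins down at about crop (583,120). Now descend towards the tray centre.

Emit:
step_arm(
  steps=[
    [[0.6,-0.06,1.39],[0,0,0]],
    [[0.6,-0.06,1.39],[0,0,0]],
    [[0.6,-0.06,1.39],[0,0,0]],
    [[0.6,-0.06,1.39],[0,0,0]],
    [[0.6,-0.06,1.39],[0,0,0]],
    [[0.6,-0.06,1.39],[0,0,0]],
    [[0.6,-0.06,1.39],[0,0,0]],
    [[0.6,-0.06,1.39],[0,0,0]],
    [[0.6,-0.06,1.39],[0,0,0]],
    [[0.6,-0.06,1.34],[0,0,0]],
    [[0,0,0],[0,0,0]],
    [[0,0,0],[0,0,0]],
  ],
)

```text
clock: 20.32
tool_pos: [0.4926, 0.333, 0.1025]
eef_rot: [0.922, 0.333, -0.187, 0.067]
contact_force: [-0.1, -0.5, -2.1]
opening: 0.358
finger_force: 50.0
```

```bash
python3 -c "
from h import *
place(.025)
s=snap('scene'); o,Q,a=relay(); print('relay model',o,'tilt',a)
f=lambda s,x,y,w,h,W,H:cv2.resize(s['img'][y:y+h,x:x+w,::-1],(W,H),interpolation=cv2.INTER_CUBIC)
cv2.imwrite('pics/down.png',f(s,300,120,90,90,600,600))"
```

```text
shift cm [1.3062 0.1101 3.2831] turn deg [-0.0969 -0.085   0.0103] tcp [0.4926 0.333  0.1025] F [-0.0932 -0.5152 -2.1037] t 20.325
[-0.3474  1.0941 -0.7571  1.3019  0.5813  1.3997 -2.0267]
relay model [0.491  0.3315 0.0606] tilt 0.1476709356401527
```

View pics/down.png

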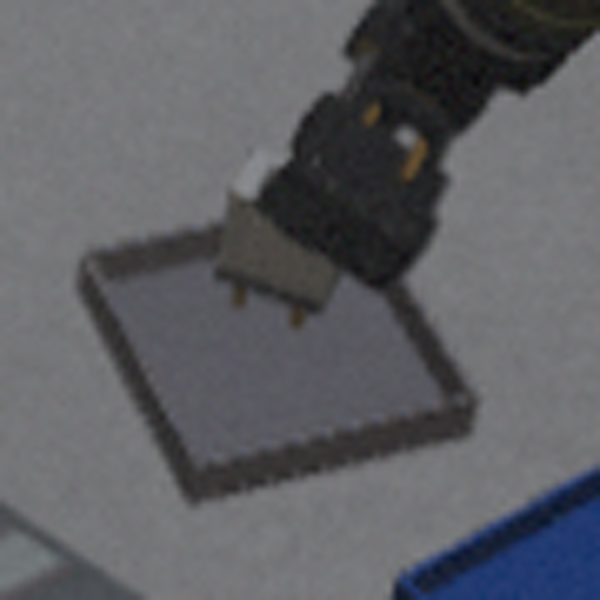

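The picture shows the relay above the middle of the tray with its pin tips at about crop (238,300) and (297,325). I'll check its tilt against the model, using the pin tips and underside corners.

```bash
python3 -c "
from h import *
o,Q,a=relay(); s=load('scene')
N=[(x,y,z) for z in(0,-.018) for x in(.027,-.027) for y in(.016,-.016)]
N=[(.027,.016,0),(.027,-.016,0),(-.027,.016,0),(-.027,-.016,0),(.015,.009,-.018),(.015,-.009,-.018),(-.015,.009,-.018),(-.015,-.009,-.018),(.027,-.016,.062),(-.027,-.016,.062)]
for n,p in zip(N,(px(s,o+Q.apply(N))-[299.6,119.6])*600/90): print(n,p)
# tray corner check
g=[(83,263),(228,222),(478,405),(195,468)]
for u,v in g: print(onz(s,u*.15+299.6,v*.15+119.6,.03))
"
```

```text
(0.027, 0.016, 0) [341.2505 273.2286]
(0.027, -0.016, 0) [318.2875 316.2212]
(-0.027, 0.016, 0) [237.6188 236.6755]
(-0.027, -0.016, 0) [213.5548 278.7404]
(0.015, 0.009, -0.018) [307.9498 299.5489]
(0.015, -0.009, -0.018) [294.9699 323.5734]
(-0.015, 0.009, -0.018) [250.809  279.1709]
(-0.015, -0.009, -0.018) [237.4928 302.909 ]
(0.027, -0.016, 0.062) [336.8975 225.7464]
(-0.027, -0.016, 0.062) [228.4391 188.0236]
[0.4213 0.2639 0.03  ]
[0.4243 0.3451 0.03  ]
[0.5801 0.3967 0.03  ]
[0.5615 0.2518 0.03  ]
```

The model matches to within a pixel, so the relay is vertical and centred. Now lower to just above the floor.

Emit:
step_arm(
  steps=[
    [[0.25,0,0.62],[0,0,0]],
    [[0.25,0,0.62],[0,0,0]],
    [[0.25,0,0.62],[0,0,0]],
    [[0.25,0,0.62],[0,0,0]],
    [[0.2,0,0.45],[0,0,0]],
    [[0,0,0],[0,0,0]],
    [[0,0,0],[0,0,0]],
  ],
)

```text
clock: 21.25
tool_pos: [0.4922, 0.3326, 0.0706]
eef_rot: [0.922, 0.333, -0.187, 0.067]
contact_force: [0.2, -0.1, -1.4]
opening: 0.352
finger_force: 50.0
```

```bash
python3 -c "
from h import *
place(.022);print(relay()[0])"
```

```text
shift cm [0.2311 0.1022 0.6072] turn deg [-0.0888 -0.0696  0.0103] tcp [0.4922 0.3326 0.0706] F [ 0.1987 -0.1332 -1.4458] t 21.25
[-0.3509  1.133  -0.7448  1.3129  0.6038  1.3561 -2.0362]
[0.4905 0.331  0.0285]
```

Emit:
step_arm(
  steps=[
    [[0.06,0,0.14],[0,0,0]],
    [[0.06,0,0.14],[0,0,0]],
    [[0.04,0,0.1],[0,0,0]],
    [[0,0,0],[0,0,0]],
    [[0,0,0],[0,0,0]],
  ],
)

```text
clock: 21.88
tool_pos: [0.4922, 0.3325, 0.0664]
eef_rot: [0.922, 0.333, -0.187, 0.067]
contact_force: [0.8, 0.3, -0.6]
opening: 0.358
finger_force: 50.0
```

Emit:
step_arm(
  steps=[
    [[0.04,0,0.1],[0,0,0]],
    [[0,0,0],[0,0,0]],
    [[0,0,0],[0,0,0]],
  ],
)

```text
clock: 22.25
tool_pos: [0.4921, 0.3324, 0.0653]
eef_rot: [0.922, 0.333, -0.187, 0.067]
contact_force: [-0.3, 0.2, -0.9]
opening: 0.353
finger_force: 50.0
```

Emit:
step_arm(
  steps=[
    [[0.04,0,0.1],[0,0,0]],
    [[0,0,0],[0,0,0]],
    [[0,0,0],[0,0,0]],
  ],
)

```text
clock: 22.62
tool_pos: [0.4921, 0.3324, 0.0642]
eef_rot: [0.922, 0.333, -0.187, 0.067]
contact_force: [0.3, -0.4, -1.2]
opening: 0.356
finger_force: 50.0
```

Emit:
step_arm(
  steps=[
    [[0.04,0,0.1],[0,0,0]],
    [[0,0,0],[0,0,0]],
    [[0,0,0],[0,0,0]],
  ],
)

```text
clock: 23.0
tool_pos: [0.4921, 0.3324, 0.0631]
eef_rot: [0.922, 0.333, -0.187, 0.067]
contact_force: [-0.1, 0.8, -0.9]
opening: 0.36
finger_force: 50.0
```

Emit:
step_arm(
  steps=[
    [[0.04,0,0.1],[0,0,0]],
    [[0,0,0],[0,0,0]],
    [[0,0,0],[0,0,0]],
  ],
)

```text
clock: 23.38
tool_pos: [0.4921, 0.3325, 0.0621]
eef_rot: [0.922, 0.333, -0.187, 0.067]
contact_force: [-0.4, 0.9, -0.7]
opening: 0.357
finger_force: 50.0
```

Emit:
step_arm(
  steps=[
    [[0.04,0,0.1],[0,0,0]],
    [[0,0,0],[0,0,0]],
    [[0,0,0],[0,0,0]],
  ],
)

```text
clock: 23.75
tool_pos: [0.4922, 0.3327, 0.0619]
eef_rot: [0.922, 0.333, -0.187, 0.067]
contact_force: [0.3, -0.7, 5.1]
opening: 0.357
finger_force: 50.0
```

Emit:
step_arm(
  steps=[
    [[0.04,0,0.1],[0,0,0]],
    [[0,0,0],[0,0,0]],
    [[0,0,0],[0,0,0]],
  ],
)

```text
clock: 24.12
tool_pos: [0.4923, 0.3328, 0.0619]
eef_rot: [0.922, 0.333, -0.187, 0.067]
contact_force: [0.5, -0.1, 9.6]
opening: 0.356
finger_force: 50.0
```

Contact at z = 0.062. I'll ease the press and open the jaws.

Emit:
step_arm(
  steps=[
    [[-0.06,0,-0.13],[0,0,0]],
    [[0,0,0],[0,0,0]],
  ],
)

```text
clock: 24.38
tool_pos: [0.4922, 0.3326, 0.0619]
eef_rot: [0.922, 0.333, -0.187, 0.067]
contact_force: [0.5, 0.1, 5.8]
opening: 0.354
finger_force: 50.0
```

Emit:
step_arm(
  steps=[
    [[0,0,0],[0,0,0]],
    [[0,0,0],[0,0,0]],
    [[0,0,0],[0,0,0]],
    [[0,0,0],[0,0,0]],
    [[0,0,0],[0,0,0]],
    [[0,0,0],[0,0,0]],
  ],
  claw=0.5,
  grip_force=10,
)

```text
clock: 25.12
tool_pos: [0.492, 0.3324, 0.0613]
eef_rot: [0.922, 0.333, -0.187, 0.067]
contact_force: [-0.5, -0.4, 0.3]
opening: 0.749
finger_force: 0.0
```

Emit:
step_arm(
  steps=[
    [[0,0,-1],[0,0,0]],
    [[0,0,-1.5],[0,0,0]],
    [[0,0,-2],[0,0,0]],
    [[0,0,-2],[0,0,0]],
    [[0,0,-2.5],[0,0,0]],
    [[0,0,-2.5],[0,0,0]],
    [[0,0,-2.5],[0,0,0]],
    [[0,0,0],[0,0,0]],
    [[0,0,0],[0,0,0]],
  ],
)

```text
clock: 26.25
tool_pos: [0.5338, 0.3668, 0.1899]
eef_rot: [0.922, 0.333, -0.188, 0.067]
contact_force: [0.0, -1.0, -0.2]
opening: 0.749
finger_force: 0.0
```

```bash
python3 -c "
from h import *
s=snap('scene');t=snap('top')
f=lambda s,x,y,w,h,W,H:cv2.resize(s['img'][y:y+h,x:x+w,::-1],(W,H),interpolation=cv2.INTER_CUBIC)
cv2.imwrite('pics/end.png',np.hstack([f(s,300,100,90,110,400,489),f(t,80,120,120,130,400,489)]))
from plant import sensors
x=sensors.get_state();print(x['contact_force'],x['finger_force'],x['tool_pos'],x['clock'])"
```

```text
[0.2122 0.3786 0.1867] 0.0 [0.5336 0.3664 0.1893] 26.35
```

View pics/end.png

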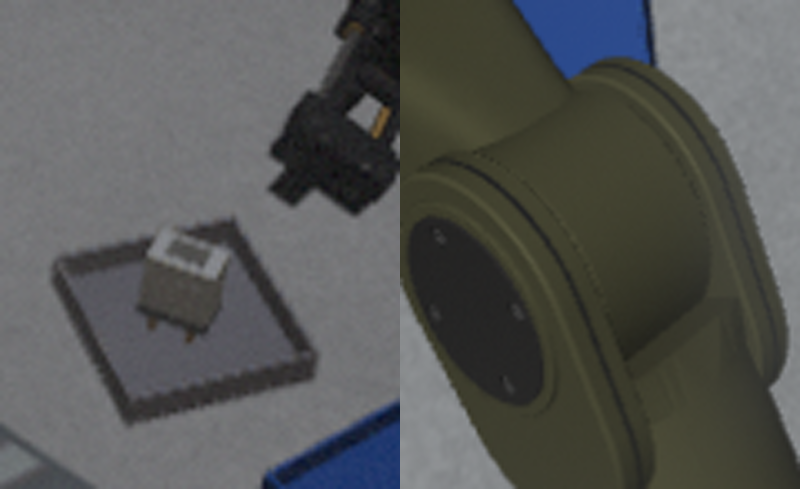

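The relay stands on its pins in the middle of the steel tray, at about crop (185,280). The gripper is clear and touching nothing, so I'm handing in.

```bash
python3 -c "
from plant import finish_job
print(finish_job())"
```

```text
the job is handed in; nothing more can be done
None
```

The relay was rocked forward and back about ten degrees each way, eased out of its socket, and set standing in the middle of the steel tray. The glassware was left alone, and the job was handed in at about 26 s; no verdict was returned.

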